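Feel the press plunger into the investment ring's channel

TASK

Take the long plunger out of the wooden stand and set its tip down on the flat top of the white investment ring that has a hole in it, about midway between the hole and the rim. Slide the tip across that face, without lifting it, until it drops into the hole, and leave the plunger standing with its tip at the bottom of the hole. Leave the short, wide-headed plunger in its stand.

Things in the scene. Friction and masses are not known exactly. Their poses are not given: they have to be found in the camera images.
- plunger_center (a point): Loose long steel plunger, upright in a socket of the wooden stand, tip 10 mm above the table. 100 mm long, about 160 g: round shank 14 mm thick, 60 mm long, below; plain round grip head 20 mm thick, 40 mm long, above. This point is half-way up on its axis: 50 mm above the tip, 10 mm below the head's lower end. z axis points from tip to head.
- plunger_tip (a point): Centre of the long plunger's lower end face (10 mm wide, flaring to the 14 mm shank within 3 mm); z axis points up towards the head.
- ring_hole (a point): Centre of the hole's mouth in the fixed white plaster ring: cylinder 100 mm across, 60 mm high, on a dark tray; flat top 68 mm above the table. Hole central, round, 28 mm wide, 40 mm deep, flat-bottomed; flat face 36 mm wide from hole edge to rim. z up. A twin ring on the tray, 170 mm between centres, is blank (no hole); either may be on the left.
- short_center (a point): Short steel plunger, to be left in the stand: 55 mm long, 14 mm shank, disc head 36 mm across whose top is 65 mm above the table. This point is half-way up it. Stand: fixed wooden block 70 x 190 mm, 35 mm high, two sockets 18 mm wide, 25 mm deep, 100 mm apart; either plunger may be in either.

How it is judged (in metres and radians):
On the way, in this order (a step that is already met when the one before it is completed fails the run):
1. the long plunger's tip is down on the ring's flat top face (within 7 mm of it), beside the hole: 24 to 50 mm from the hole's centre (z of plunger_tip in the frame of ring_hole between -0.004 and 0.007 m and horizontal distance between plunger_tip and ring_hole between 0.024 and 0.05 m), for 0.1 s.
2. the tip slides towards the hole along the face: still within 7 mm of the face when it is 11 to 22 mm from the hole's centre (z of plunger_tip in the frame of ring_hole below 0.007 m and horizontal distance between plunger_tip and ring_hole between 0.011 and 0.022 m).
At the end, for the whole second after the job is handed in: The long plunger stands by itself in the hole, its tip at least 32 mm below the ring's top face and within 14 mm of the hole's axis, leaning no more than about 28 degrees; the short plunger is within 20 mm of where it was (z of plunger_tip in the frame of ring_hole below -0.032 m and horizontal distance between plunger_tip and ring_hole below 0.014 m and angle between plunger_tip's own z axis and vertical below 0.5 rad and distance of short_center from where it was at the start of the episode below 0.02 m); the robot touches nothing.
It fails at once if the short plunger is moved more than 20 mm (taken out of the stand) (distance of short_center from where it was at the start of the episode above 0.02 m).
It also fails if it takes over 42 s, if anything falls off the work surface, if the arm or the gripper's body presses on something with over 40 N, if the wrist force passes 120 N, or if a joint passes its speed limit or range.

ROBOT

A 6-joint arm with a two-finger parallel gripper is mounted at the origin on the work surface. World frame = base frame: x ahead of the robot, y to its left, z up, the work surface at z = 0. Lengths are in mm, angles in rad, forces in N, time in s.
With the tool pointing down it reaches from about 275 to 750 mm from the base axis. Payload 10.2 kg.
Tool frame: the origin (TCP) lies at the very end of the fingers, on their centre line; the grasp point (between the pads) lies 19 mm behind it; x points along the fingers, y is the direction in which the jaws open and shut, and the axes are right-handed (so a half turn about x gives the same grasp; the last joint's range is limited). The gripper opens to 85 mm and grips with 20 to 120 N. Pads are 22 mm wide; open, the fingers measure 114 mm over their backs; the gripper's body (76 mm by 85 mm) begins 54 mm behind the grasp point. The pads swing forward as they close: fully open they stand 13 mm farther back than shut.
Start: joints at [0.945, 0.313, 1.498, -0, 1.331, -0.223], TCP at [205.811, 482.984, 231.294] pointing down, gripper open.
Joint ranges: [-2.94, 2.94], [-0.97, 2.17], [0.19, 2.56], [-1.23, 4.37], [0.02, 3.11], [-2.88, 2.88]. Speed limits (rad/s): [2.39, 2.39, 3.01, 3.14, 3.14, 3.14].

INTERFACE

Orientations are given as a unit quaternion [w, x, y, z].
In Python, from rig import ctrl, viewer, order gives the robot as it stands. The module is installed in compiled form; this text tells all that it offers.
- The arm moves only by the tool carry_out, never from a script. Its argument "deltas" is a list of rows, each a list of 7 numbers: the gripper command: -1 is fully open, 1 is shut, values between are in proportion, then the shift along the tool's x, y, z in mm, then the turn, a rotation vector about the tool's x, y, z in degrees. A call has exactly 5 rows; each row is the pose to reach, as a shift and turn from the pose commanded when the call began, along the tool's axes at that moment; what a row does not reach only later rows make up. A row lasts 1/8 s, in which the tool goes at most 62.5 mm and 10.7 degrees, less where a joint would pass 70% of its speed; a pose out of reach is approached as far as the arm can. A call with a gripper value outside its range is refused whole. The fingers move at their own pace and stop on an object; "newtons" is the grip in N (left out, the last holds). Time passes only in rows, so rows that repeat a pose let the fingers close, or fill a call up. It gives the time, the measured TCP pose, the force and the opening at its end, in the units of the state.
- ctrl.sense(): the state, without advancing time (a new reading comes with each control period).
- viewer.capture(name): name is "scene" or "top"; returns the picture (480x640x3 uint8, red, green, blue); there is no depth.
- viewer.calibration(name): a dict with "fx", "fy", "cx", "cy" (pixels), "xyz" and "attitude" of the camera in the world. Camera axes: x right, y down, z forward; pixel columns grow to the right and rows downward; lengths in mm; the calibration is good to about 2 mm. A picture is of the moment at which its call begins. calibration takes no time and is no camera call.
- order.finish_job(): hands the job in, once; it reports no verdict.
The state is a dict: "time_s": time; "joints": joint angles; "dq": joint speeds; "tau": joint torques, N m; "eef_pos": TCP position; "ee_rot": TCP orientation; "force": force on the tool from outside, world axes, zero at the start; "wrist_torque": the same for the moment, N m; "grip_width": opening from 0.0 (shut) to 1.0 (fully open).
Only numpy, scipy, OpenCV 4.12 (cv2) and the standard library are available. Lean on these libraries where they do the work, as an engineer would, in place of code of your own. Each camera call takes 0.05 s, during which the arm holds its last target. There are 200 camera calls.

## Working session

There is one attempt and no reset: what is moved stays moved. The work goes in short steps, Python scripts to look and compute and a tool call to move; the robot and the scene stay as the last step left them, time stands still between calls to the robot, and variables do not carry over. Pictures are saved under pics/ and viewed, about 8 in all and at most 12, crops included, and the job is handed in when it is done.

Besides the shell and the picture viewer there is one more tool, called after "Call:" by a JSON object that holds its "op" and its "data", one argument or row to a line. carry_out: Moves the arm, as the interface text tells. Its arguments: {"type":"object","properties":{"deltas":{"type":"array"},"newtons":{"type":"number"}},"required":["deltas"]}

```bash
mkdir -p pics
python3 - <<'E'
from rig import ctrl, viewer
import cv2
for n in("scene","top"):
    print(n,viewer.calibration(n)); cv2.imwrite(f"pics/{n}0.png",viewer.capture(n)[:,:,::-1])
s=ctrl.sense(); print(s)
E
```

```text
scene {'fx': 520.0805564407782, 'fy': 520.0805564407782, 'cx': 320.09537282167236, 'cy': 237.3618387225517, 'xyz': array([979.87077222, 311.05135633, 786.26942395]), 'attitude': array([-0.14593522,  0.41515029,  0.85084283, -0.2870882 ])}
top {'fx': 595.6681872288935, 'fy': 595.6681872288935, 'cx': 315.9035537002512, 'cy': 232.28286167770324, 'xyz': array([ 386.80316462,   11.02043765, 1184.42101669]), 'attitude': array([-0.04181423,  0.71238181, -0.69859699,  0.05221081])}
{'time_s': 0.1, 'joints': array([ 9.44636089e-01,  3.13396683e-01,  1.49835154e+00,  1.66175821e-05,
        1.33102446e+00, -2.23363862e-01]), 'dq': array([-0.00124538, -0.0001993 , -0.00255564, -0.00089377, -0.00119796,
        0.0016157 ]), 'tau': array([ 3.01770342e-03, -4.12894607e+01, -2.60140210e+01, -1.35163004e-04,
        2.95663864e-03,  8.07913898e-05]), 'eef_pos': array([205.64687367, 482.79554786, 230.79456489]), 'ee_rot': array([ 0.6926371 ,  0.14107282,  0.69299136, -0.14182838]), 'force': array([-0.13479118,  0.19038863,  0.18533484]), 'wrist_torque': array([-0.00255295,  0.00646577,  0.00825513]), 'grip_width': 1.0019924042814372}
```

View pics/scene0.png

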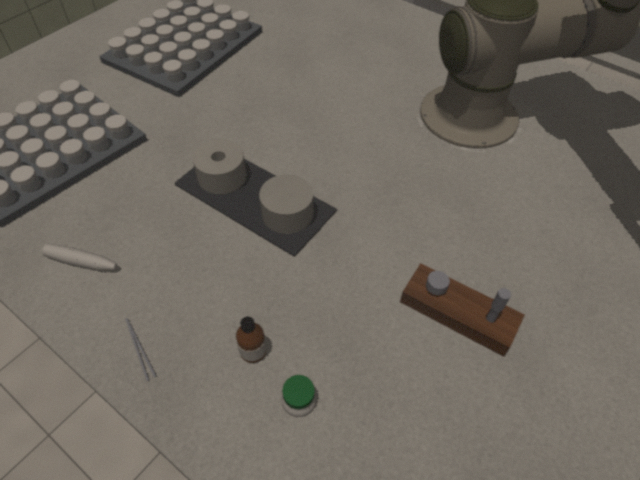

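View pics/top0.png

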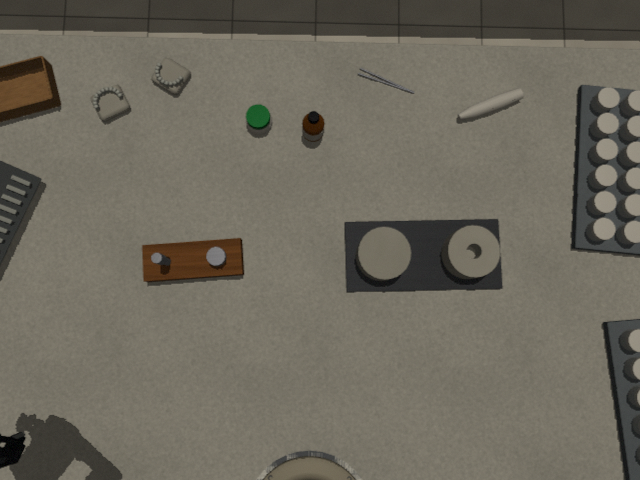

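Scene view: stand at about (460,308), long plunger on its right at (498,303), short at (438,284); holed ring at (220,160). Top view: long head at (157,258), short at (216,257), holed ring's hole at (474,251), blank ring at (384,254).

```bash
cat > h.py <<'E'
import numpy as np, cv2
from scipy.spatial.transform import Rotation as R
from rig import ctrl, viewer
def rot(q): return R.from_quat(np.r_[q[1:],q[0]])
def ray(n,u,v):
    c=viewer.calibration(n); d=rot(c['attitude']).apply([(u-c['cx'])/c['fx'],(v-c['cy'])/c['fy'],1]); return c['xyz'],d
def onz(n,u,v,z):
    o,d=ray(n,u,v); return (o+d*(z-o[2])/d[2]).round(1)
def proj(n,p):
    c=viewer.calibration(n); q=rot(c['attitude']).inv().apply(np.array(p,float)-c['xyz']); return np.array([c['fx']*q[0]/q[2]+c['cx'],c['fy']*q[1]/q[2]+c['cy']]).round(1)
def tri(a,b):
    (o,d),(p,e)=a,b; A=np.c_[d,-e]; t=np.linalg.lstsq(A,p-o,rcond=None)[0]; x,y=o+d*t[0],p+e*t[1]; return ((x+y)/2).round(1),np.linalg.norm(x-y).round(1)
E
python3 - <<'E'
from h import *
t=cv2.imread('pics/top0.png'); s=cv2.imread('pics/scene0.png')
def blobs(im,x0,y0,x1,y1,f,lab):
    m=np.uint8(f(im[y0:y1,x0:x1].astype(int)))
    n,_,st,c=cv2.connectedComponentsWithStats(m)
    for i in range(1,n):
        if st[i,4]>25: print(lab,st[i]+[x0,y0,0,0,0],(c[i]+[x0,y0]).round(1))
grey=lambda a:(a[...,0]-a[...,2]>-5)&(a.sum(2)>240)
blobs(t,140,235,245,285,grey,'top'); 
blobs(s,400,260,525,350,grey,'sc')
blobs(t,455,235,495,268,lambda a:a.sum(2)<300,'hole')
blobs(s,195,140,245,175,lambda a:a.sum(2)<300,'holeS')
# ring top bright
blobs(t,430,220,505,290,lambda a:a.sum(2)>360,'ring')
a=cv2.resize(t[230:290,135:250],None,fx=6.9,fy=5,interpolation=2)[:, :790]
b=cv2.resize(t[220:290,435:505],None,fx=4,fy=4,interpolation=2)
c=cv2.resize(s[255:355,400:530],None,fx=3,fy=3,interpolation=2)
W=np.zeros((600,800,3),np.uint8); W[:300,:790]=a; W[310:590,:280]=b[:280]; W[300:600,300:690]=c; cv2.imwrite('pics/c1.png',W)
for z,p in((110,(157,258)),(65,(215.5,257)),(68,(474,251)),(68,(473.5,250))): print(p,onz('top',*p,z))
for p in((503,295),): print(onz('scene',*p,110))
print(onz('scene',219,156,68))
E
```

```text
top [207 247  18  18 252] [215.7 256. ]
top [152 253  10  10  78] [156.5 257.6]
sc [428 272  21  17 213] [438.  280.1]
sc [498 289  12  10  75] [503.7 293.5]
hole [466 243  16  16 152] [474.9 249.7]
holeS [210 151  16  11 132] [217.7 155.9]
holeS [195 156  50  19 258] [226.9 169.8]
(157, 258) [478.1 282.  110. ]
(215.5, 257) [486.  183.9  65. ]
(474, 251) [ 506.9 -303.7   68. ]
(473.5, 250) [ 508.8 -302.8   68. ]
[480.  283.3 110. ]
[ 502.1 -303.    68. ]
```

View pics/c1.png

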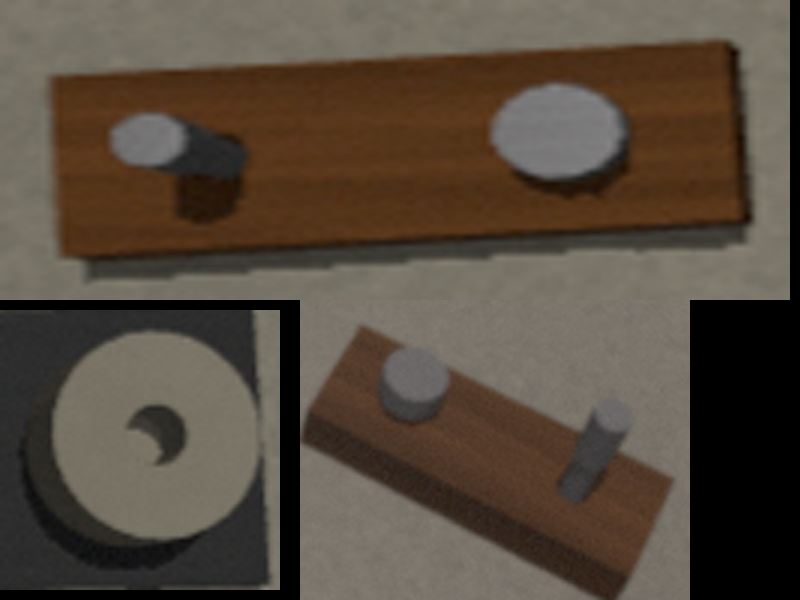

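Crop: long plunger's head top disc left at (157,258), upright-ish leaning outward by perspective; short disc at (216,256); ring with hole, outer rim centred about (474,251).

Run:
```python
from h import *
print(rot(ctrl.sense()['ee_rot']).as_matrix().round(3))
def ring(n,f,x0,y0,x1,y1):
    im=cv2.imread(f)[y0:y1,x0:x1]; g=cv2.GaussianBlur(cv2.cvtColor(im,6),(3,3),0)
    for th in (85,95,105,115):
        cs=cv2.findContours(np.uint8(g>th),cv2.RETR_EXTERNAL,cv2.CHAIN_APPROX_NONE)[0]
        for c in cs:
            if 400<cv2.contourArea(c)<4000:
                e=cv2.fitEllipse(cv2.convexHull(c)); p=np.array(e[0])+[x0,y0]; print(n,th,p.round(1),np.round(e[1],1),onz(n,*p,68))
ring('top','pics/top0.png',435,220,498,290); ring('scene','pics/scene0.png',186,135,250,195)
print(tri(ray('top',156.5,257.6),ray('scene',503.2,293.5)))
# long: head disc via both at z=110; shank visible
print(onz('top',156.5,257.6,110),onz('scene',503.7,293.5,110),onz('top',215.7,256,65),onz('scene',438,279.5,65),onz('top',474,249.7,68),onz('scene',217.7,155.9,68))
print(proj('top',[479,282,110]),proj('scene',[479,282,110]))
```

```text
[[-0.001  0.392  0.92 ]
 [-0.001  0.92  -0.392]
 [-1.    -0.001 -0.   ]]
top 85 [473.8 250.8] [50.6 52.4] [ 507.3 -303.3   68. ]
top 95 [473.9 250.8] [49.8 51.9] [ 507.3 -303.6   68. ]
top 105 [474.  250.8] [49.  50.9] [ 507.3 -303.6   68. ]
top 115 [481.  245.2] [28.2 45.3] [ 518.1 -317.1   68. ]
scene 85 [212.6 150.9] [46.7 86.5] [ 499.6 -323.3   68. ]
scene 95 [213.  150.6] [45.7 86.4] [ 498.5 -323.3   68. ]
scene 105 [213.2 150.1] [45.7 84.3] [ 497.2 -324.    68. ]
scene 115 [219.6 148.4] [41.8 70.6] [ 485.8 -317.5   68. ]
(array([478.7, 282.5, 111.8]), np.float64(0.0))
[478.8 282.9 110. ] [476.9 283.  110. ] [487.9 183.6  65. ] [485.8 183.5  65. ] [ 509.3 -303.7   68. ] [ 503.5 -305.2   68. ]
[157.  257.5] [502.5 294.1]
```

Call:
{"op": "carry_out", "data": {
  "deltas": [
    [-1,10,-15,60,0,0,0],
    [-1,30,-31,120,0,0,0],
    [-1,50,-46,180,0,0,0],
    [-1,70,-62,250,0,0,0],
    [-1,80,-77,329,0,0,0]
  ]
}}

```text
time_s: 0.72
eef_pos: [450.0, 301.5, 155.6]
ee_rot: [0.692, 0.141, 0.693, -0.142]
force: [0.7, 1.2, 0.2]
grip_width: 0.999
```

Call:
{"op": "carry_out", "data": {
  "deltas": [
    [-1,0,0,0,0,0,0],
    [-1,0,0,0,0,0,0],
    [-1,0,0,0,0,0,0],
    [-1,0,0,0,0,0,0],
    [-1,0,0,0,0,0,0]
  ]
}}

```text
time_s: 1.35
eef_pos: [448.7, 303.5, 156.8]
ee_rot: [0.693, 0.141, 0.693, -0.141]
force: [0.0, -0.4, 0.1]
grip_width: 0.998
```

```bash
cat > st.py <<'E'
from h import *
import sys
# usage: st.py x y z  -> tool-frame delta from measured pose to the target TCP
s=ctrl.sense(); M=rot(s['ee_rot'])
print(round(s['time_s'],2),s['eef_pos'].round(1),s['force'].round(1),round(s['grip_width'],3),M.as_matrix().round(3).tolist())
if len(sys.argv)>3: print('delta',M.inv().apply(np.array(sys.argv[1:4],float)-s['eef_pos']).round(1))
E
python3 st.py 478 283 71
```

```text
1.35 [448.7 303.5 156.8] [ 0.  -0.4  0.1] 0.998 [[0.0, 0.391, 0.92], [0.0, 0.92, -0.391], [-1.0, 0.0, 0.0]]
delta [85.8 -7.4 35. ]
```

Call:
{"op": "carry_out", "data": {
  "deltas": [
    [-1,5,-4,18,0,0,0],
    [-1,15,-7,35,0,0,0],
    [-1,20,-7.4,35,0,0,0],
    [-1,20,-7.4,35,0,0,0],
    [-1,20,-7.4,35,0,0,0]
  ]
}}

```text
time_s: 1.98
eef_pos: [478.2, 282.7, 136.8]
ee_rot: [0.693, 0.141, 0.693, -0.141]
force: [0.0, 0.0, -0.2]
grip_width: 1.001
```

```bash
python3 st.py 478 283 71
python3 - <<'E'
from h import *
t=viewer.capture('top')[:,:,::-1]; s=viewer.capture('scene')[:,:,::-1]
W=np.hstack([cv2.resize(t[200:320,100:230],None,fx=3,fy=4),cv2.resize(s[190:340,420:560],(400,480))]); cv2.imwrite('pics/c2.png',W)
E
```

```text
1.98 [478.2 282.7 136.8] [ 0.   0.  -0.2] 1.001 [[0.0, 0.392, 0.92], [0.0, 0.92, -0.392], [-1.0, 0.0, 0.0]]
delta [65.8  0.2 -0.3]
```

View pics/c2.png

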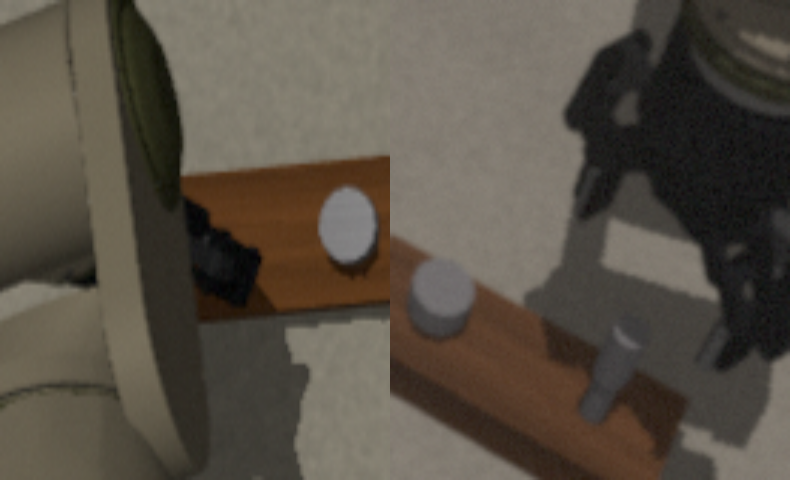

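Both fingers straddle the long plunger, clear of the short one. Descending.

Call:
{"op": "carry_out", "data": {
  "deltas": [
    [-1,20,0,0,0,0,0],
    [-1,40,0,0,0,0,0],
    [-1,58,0,0,0,0,0],
    [-1,66,0,0,0,0,0],
    [-1,66,0,0,0,0,0]
  ]
}}

```text
time_s: 2.7
eef_pos: [478.3, 282.6, 70.7]
ee_rot: [0.693, 0.141, 0.693, -0.141]
force: [-0.4, 0.5, 0.3]
grip_width: 1.003
```

Call:
{"op": "carry_out", "data": {
  "deltas": [
    [0,0,0,0,0,0,0],
    [0.5,0,0,0,0,0,0],
    [1,0,0,0,0,0,0],
    [1,0,0,0,0,0,0],
    [1,0,0,0,0,0,0]
  ],
  "newtons": 60
}}

```text
time_s: 3.32
eef_pos: [478.6, 282.7, 71.0]
ee_rot: [0.693, 0.142, 0.693, -0.141]
force: [1.0, 0.8, 3.0]
grip_width: 0.216
```

Call:
{"op": "carry_out", "data": {
  "deltas": [
    [1,0,0,0,0,0,0],
    [1,0,0,0,0,0,0],
    [1,0,0,0,0,0,0],
    [1,0,0,0,0,0,0],
    [1,0,0,0,0,0,0]
  ]
}}

```text
time_s: 3.95
eef_pos: [478.6, 282.7, 71.0]
ee_rot: [0.693, 0.142, 0.693, -0.141]
force: [0.7, 1.9, 5.2]
grip_width: 0.212
```

Call:
{"op": "carry_out", "data": {
  "deltas": [
    [1,-15,0,0,0,0,0],
    [1,-40,0,0,0,0,0],
    [1,-70,0,0,0,0,0],
    [1,-100,0,0,0,0,0],
    [1,-115,0,0,0,0,0]
  ]
}}

```text
time_s: 4.58
eef_pos: [478.4, 282.5, 187.3]
ee_rot: [0.693, 0.142, 0.692, -0.141]
force: [0.3, -0.3, -1.9]
grip_width: 0.219
```

```bash
python3 st.py 518.5 -274.5 186
```

```text
4.58 [478.4 282.5 187.3] [ 0.3 -0.3 -1.9] 0.219 [[0.001, 0.392, 0.92], [0.0, 0.92, -0.392], [-1.0, 0.001, 0.001]]
delta [   1.3 -496.7  255.2]
```

Call:
{"op": "carry_out", "data": {
  "deltas": [
    [1,0,-20,10,0,0,0],
    [1,0,-60,31,0,0,0],
    [1,0,-100,51,0,0,0],
    [1,0,-145,74,0,0,0],
    [1,0,-190,97,0,0,0]
  ]
}}

```text
time_s: 5.2
eef_pos: [492.5, 68.2, 185.3]
ee_rot: [0.692, 0.141, 0.693, -0.141]
force: [0.7, -0.5, -1.5]
grip_width: 0.218
```

Call:
{"op": "carry_out", "data": {
  "deltas": [
    [1,0,-45,23,0,0,0],
    [1,0,-90,46,0,0,0],
    [1,0,-135,69,0,0,0],
    [1,0,-175,90,0,0,0],
    [1,0,-210,108,0,0,0]
  ]
}}

```text
time_s: 5.82
eef_pos: [509.6, -167.4, 185.1]
ee_rot: [0.692, 0.142, 0.693, -0.142]
force: [1.0, 0.1, -1.7]
grip_width: 0.216
```

```bash
python3 st.py 518.5 -274.5 186
```

```text
5.83 [ 509.6 -167.4  185.1] [ 1.   0.1 -1.7] 0.216 [[-0.002, 0.393, 0.92], [0.001, 0.92, -0.393], [-1.0, 0.0, -0.002]]
delta [ -1.  -95.   50.3]
```

Call:
{"op": "carry_out", "data": {
  "deltas": [
    [1,0,-40,21,0,0,0],
    [1,5,-75,40,0,0,0],
    [1,15,-95,50,0,0,0],
    [1,29,-95,50,0,0,0],
    [1,29,-95,50,0,0,0]
  ]
}}

```text
time_s: 6.45
eef_pos: [518.3, -271.2, 155.0]
ee_rot: [0.692, 0.142, 0.694, -0.14]
force: [0.5, 0.6, -2.1]
grip_width: 0.215
```

```bash
python3 st.py 518.5 -274.5 131
python3 - <<'E'
from h import *
t=viewer.capture('top')[:,:,::-1]; s=viewer.capture('scene')[:,:,::-1]
cv2.imwrite('pics/t3.png',t);cv2.imwrite('pics/s3.png',s)
p=ctrl.sense()['eef_pos']; print(proj('scene',p-[0,0,61]),proj('scene',[507,-303.5,68]),proj('scene',[518.5,-274.5,68]))
W=np.hstack([cv2.resize(t[200:320,400:530],None,fx=3,fy=4),cv2.resize(s[90:210,160:260],(400,480),interpolation=2)]); cv2.imwrite('pics/c3.png',W)
E
```

```text
6.45 [ 518.3 -271.2  155. ] [ 0.5  0.6 -2.1] 0.215 [[-0.003, 0.391, 0.92], [0.003, 0.92, -0.391], [-1.0, 0.001, -0.004]]
delta [24.  -3.   1.6]
[222.5 157.3] [217.1 157.2] [223.6 167. ]
```

View pics/c3.png

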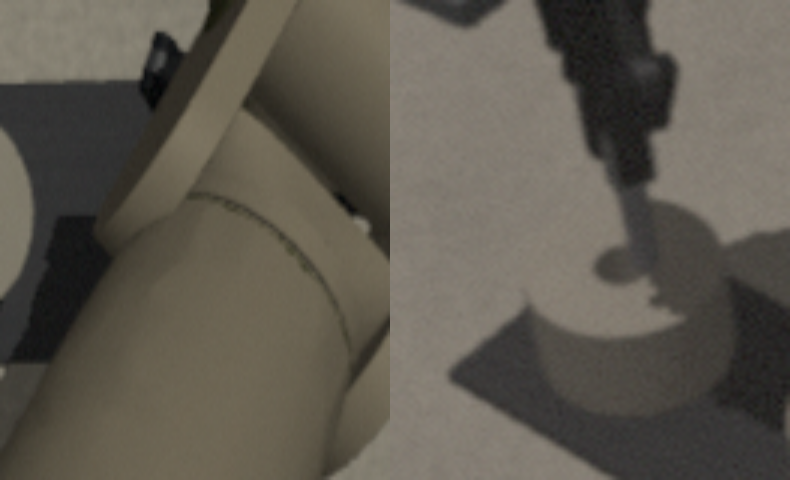

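Scene crop: the tip hangs at about (224,159) above the face beside the hole, whose centre is at (217.5,156); upright in the grip. Lowering.

Call:
{"op": "carry_out", "data": {
  "deltas": [
    [1,8,-3,1.6,0,0,0],
    [1,16,-3,1.6,0,0,0],
    [1,20,-3,1.6,0,0,0],
    [1,20,-3,1.6,0,0,0],
    [1,20,-3,1.6,0,0,0]
  ]
}}

```text
time_s: 7.18
eef_pos: [519.3, -276.2, 136.9]
ee_rot: [0.693, 0.141, 0.693, -0.142]
force: [1.1, 0.2, -1.4]
grip_width: 0.217
```

Call:
{"op": "carry_out", "data": {
  "deltas": [
    [1,1,0,0,0,0,0],
    [1,2,0,0,0,0,0],
    [1,3,0,0,0,0,0],
    [1,3,0,0,0,0,0],
    [1,3,0,0,0,0,0]
  ]
}}

```text
time_s: 7.8
eef_pos: [519.2, -276.2, 133.7]
ee_rot: [0.693, 0.141, 0.693, -0.141]
force: [-0.3, -0.5, -1.6]
grip_width: 0.213
```

Call:
{"op": "carry_out", "data": {
  "deltas": [
    [1,0.8,0,0,0,0,0],
    [1,1.6,0,0,0,0,0],
    [1,2.4,0,0,0,0,0],
    [1,3,0,0,0,0,0],
    [1,3,0,0,0,0,0]
  ]
}}

```text
time_s: 8.43
eef_pos: [519.2, -276.2, 130.6]
ee_rot: [0.693, 0.141, 0.693, -0.141]
force: [0.8, 0.8, -1.7]
grip_width: 0.22
```

Call:
{"op": "carry_out", "data": {
  "deltas": [
    [1,0.4,0,0,0,0,0],
    [1,0.8,0,0,0,0,0],
    [1,1.2,0,0,0,0,0],
    [1,1.5,0,0,0,0,0],
    [1,1.5,0,0,0,0,0]
  ]
}}

```text
time_s: 9.05
eef_pos: [519.2, -276.2, 129.1]
ee_rot: [0.693, 0.141, 0.693, -0.141]
force: [0.9, -0.1, -1.1]
grip_width: 0.221
```

Call:
{"op": "carry_out", "data": {
  "deltas": [
    [1,0.3,0,0,0,0,0],
    [1,0.6,0,0,0,0,0],
    [1,0.8,0,0,0,0,0],
    [1,1,0,0,0,0,0],
    [1,1,0,0,0,0,0]
  ]
}}

```text
time_s: 9.68
eef_pos: [519.4, -276.3, 129.0]
ee_rot: [0.693, 0.141, 0.692, -0.142]
force: [-0.8, 1.9, 6.8]
grip_width: 0.22
```

Contact felt (about 8 N). Sliding toward the hole.

Call:
{"op": "carry_out", "data": {
  "deltas": [
    [1,0,-2,0,0,0,0],
    [1,0,-4,-0.2,0,0,0],
    [1,0,-6,-0.3,0,0,0],
    [1,0,-8,-0.4,0,0,0],
    [1,0,-10,-0.5,0,0,0]
  ]
}}

```text
time_s: 10.3
eef_pos: [515.6, -284.8, 129.0]
ee_rot: [0.694, 0.142, 0.692, -0.141]
force: [2.5, 4.8, 6.0]
grip_width: 0.218
```

Call:
{"op": "carry_out", "data": {
  "deltas": [
    [1,0,-2,0,0,0,0],
    [1,0,-4,-0.2,0,0,0],
    [1,0,-6,-0.3,0,0,0],
    [1,0,-8,-0.4,0,0,0],
    [1,0,-8,-0.4,0,0,0]
  ]
}}

```text
time_s: 10.92
eef_pos: [512.0, -292.2, 128.9]
ee_rot: [0.694, 0.142, 0.692, -0.141]
force: [1.3, 2.3, 5.7]
grip_width: 0.216
```

```bash
python3 st.py 506 -304 129
python3 - <<'E'
from h import *
s=viewer.capture('scene')[:,:,::-1]
p=ctrl.sense()['eef_pos']; print(proj('scene',p-[0,0,61]),proj('scene',[507,-303.5,68]))
cv2.imwrite('pics/c4.png',cv2.resize(s[120:200,180:260],(640,600)[:2],interpolation=2))
E
```

```text
10.93 [ 512.  -292.2  128.9] [1.3 2.3 5.7] 0.216 [[0.002, 0.392, 0.92], [-0.0, 0.92, -0.392], [-1.0, 0.001, 0.002]]
delta [ -0.1 -13.2  -0.9]
[219.4 161.2] [217.1 157.2]
```

View pics/c4.png

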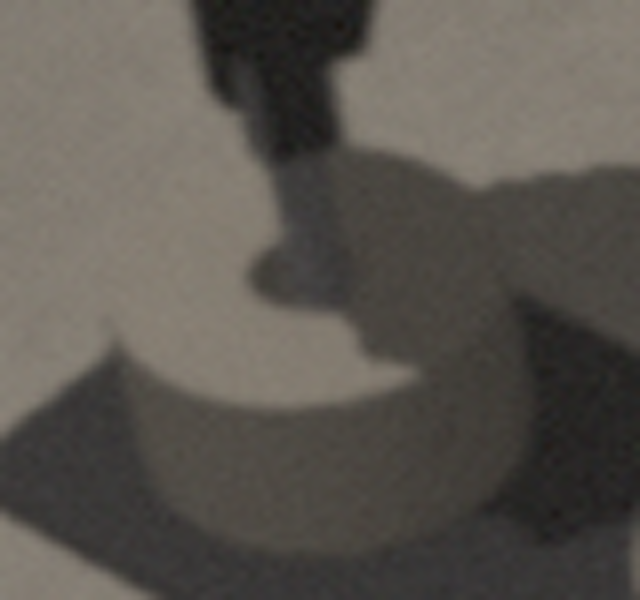

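The tip, still on the face (contact force remains), stands at the hole's right edge (crop ~(318,295)), hole centre ~(295,275). Continuing.

Call:
{"op": "carry_out", "data": {
  "deltas": [
    [1,0,-2,0,0,0,0],
    [1,0,-4,-0.2,0,0,0],
    [1,0,-6,-0.4,0,0,0],
    [1,0,-8,-0.6,0,0,0],
    [1,0,-8,-0.6,0,0,0]
  ]
}}

```text
time_s: 11.6
eef_pos: [507.3, -299.7, 127.8]
ee_rot: [0.693, 0.142, 0.693, -0.142]
force: [0.6, 0.0, -2.1]
grip_width: 0.218
```

Call:
{"op": "carry_out", "data": {
  "deltas": [
    [1,0,-1.5,0,0,0,0],
    [1,0,-3,0,0,0,0],
    [1,0,-4.5,-0.2,0,0,0],
    [1,0,-4.5,-0.2,0,0,0],
    [1,0,-4.5,-0.2,0,0,0]
  ]
}}

```text
time_s: 12.22
eef_pos: [505.7, -303.5, 128.2]
ee_rot: [0.693, 0.141, 0.693, -0.141]
force: [-0.0, 0.1, -1.0]
grip_width: 0.213
```

Call:
{"op": "carry_out", "data": {
  "deltas": [
    [1,1,0,0,0,0,0],
    [1,2,0,0,0,0,0],
    [1,3,0,0,0,0,0],
    [1,4,0,0,0,0,0],
    [1,4,0,0,0,0,0]
  ]
}}

```text
time_s: 12.85
eef_pos: [505.6, -303.6, 124.0]
ee_rot: [0.693, 0.141, 0.693, -0.141]
force: [-0.4, 0.2, -1.8]
grip_width: 0.216
```

Call:
{"op": "carry_out", "data": {
  "deltas": [
    [1,3,0,0,0,0,0],
    [1,6,0,0,0,0,0],
    [1,9,0,0,0,0,0],
    [1,12,0,0,0,0,0],
    [1,12,0,0,0,0,0]
  ]
}}

```text
time_s: 13.48
eef_pos: [505.6, -303.5, 111.9]
ee_rot: [0.693, 0.142, 0.693, -0.141]
force: [-1.0, 0.3, -2.4]
grip_width: 0.216
```

Call:
{"op": "carry_out", "data": {
  "deltas": [
    [1,4,0,0,0,0,0],
    [1,8,0,0,0,0,0],
    [1,12,0,0,0,0,0],
    [1,16,0,0,0,0,0],
    [1,16,0,0,0,0,0]
  ]
}}

```text
time_s: 14.1
eef_pos: [505.5, -303.5, 95.8]
ee_rot: [0.693, 0.142, 0.693, -0.141]
force: [-0.4, 0.4, -1.7]
grip_width: 0.22
```

Call:
{"op": "carry_out", "data": {
  "deltas": [
    [1,1.5,0,0,0,0,0],
    [1,3,0,0,0,0,0],
    [1,4.5,0,0,0,0,0],
    [1,6,0,0,0,0,0],
    [1,6,0,0,0,0,0]
  ]
}}

```text
time_s: 14.72
eef_pos: [505.6, -303.5, 90.0]
ee_rot: [0.693, 0.142, 0.693, -0.141]
force: [-0.4, 0.5, -1.9]
grip_width: 0.219
```

Call:
{"op": "carry_out", "data": {
  "deltas": [
    [1,0.4,0,0,0,0,0],
    [1,0.8,0,0,0,0,0],
    [1,1.2,0,0,0,0,0],
    [1,1.2,0,0,0,0,0],
    [1,1.2,0,0,0,0,0]
  ]
}}

```text
time_s: 15.35
eef_pos: [505.7, -303.6, 89.1]
ee_rot: [0.693, 0.141, 0.693, -0.141]
force: [-0.3, 0.5, 0.4]
grip_width: 0.217
```

Bottom reached. Releasing gently.

Call:
{"op": "carry_out", "data": {
  "deltas": [
    [-0.2,0,0,0,0,0,0],
    [-0.2,0,0,0,0,0,0],
    [-0.2,0,0,0,0,0,0],
    [-0.6,0,0,0,0,0,0],
    [-1,0,0,0,0,0,0]
  ]
}}

```text
time_s: 15.98
eef_pos: [505.7, -303.6, 89.0]
ee_rot: [0.693, 0.141, 0.693, -0.141]
force: [0.7, -0.3, -0.6]
grip_width: 0.98
```

Call:
{"op": "carry_out", "data": {
  "deltas": [
    [-1,0,0,0,0,0,0],
    [-1,0,0,0,0,0,0],
    [-1,-10,0,0,0,0,0],
    [-1,-30,0,0,0,0,0],
    [-1,-50,0,0,0,0,0]
  ]
}}

```text
time_s: 16.6
eef_pos: [505.8, -303.6, 140.3]
ee_rot: [0.693, 0.141, 0.693, -0.142]
force: [-0.4, -0.2, 0.4]
grip_width: 0.998
```

Call:
{"op": "carry_out", "data": {
  "deltas": [
    [-1,-20,0,0,0,0,0],
    [-1,-50,0,0,0,0,0],
    [-1,-80,10,-20,0,0,0],
    [-1,-90,30,-50,0,0,0],
    [-1,-90,60,-90,0,0,0]
  ]
}}

```text
time_s: 17.23
eef_pos: [446.0, -212.8, 230.3]
ee_rot: [0.694, 0.141, 0.692, -0.142]
force: [0.8, 0.6, 1.0]
grip_width: 1.001
```

Call:
{"op": "carry_out", "data": {
  "deltas": [
    [-1,0,40,0,0,0,0],
    [-1,0,80,0,0,0,0],
    [-1,0,120,0,0,0,0],
    [-1,0,160,0,0,0,0],
    [-1,0,160,0,0,0,0]
  ]
}}

```text
time_s: 17.85
eef_pos: [509.6, -64.0, 229.7]
ee_rot: [0.693, 0.14, 0.693, -0.14]
force: [0.0, -0.9, -0.1]
grip_width: 1.003
```

```bash
python3 st.py
python3 - <<'E'
from h import *
t=viewer.capture('top')[:,:,::-1]; s=viewer.capture('scene')[:,:,::-1]
cv2.imwrite('pics/t5.png',t)
W=np.hstack([cv2.resize(t[210:300,430:530],(400,360),interpolation=2),cv2.resize(s[110:210,170:270],(400,360),interpolation=2)])
W=np.vstack([W,np.hstack([cv2.resize(t[230:290,135:250],(400,210)),cv2.resize(s[255:355,400:530],(400,210))])]); cv2.imwrite('pics/c5.png',W)
E
```

```text
17.85 [509.6 -64.  229.7] [ 0.  -0.9 -0.1] 1.003 [[0.001, 0.389, 0.921], [-0.0, 0.921, -0.389], [-1.0, 0.0, 0.001]]
```

View pics/c5.png

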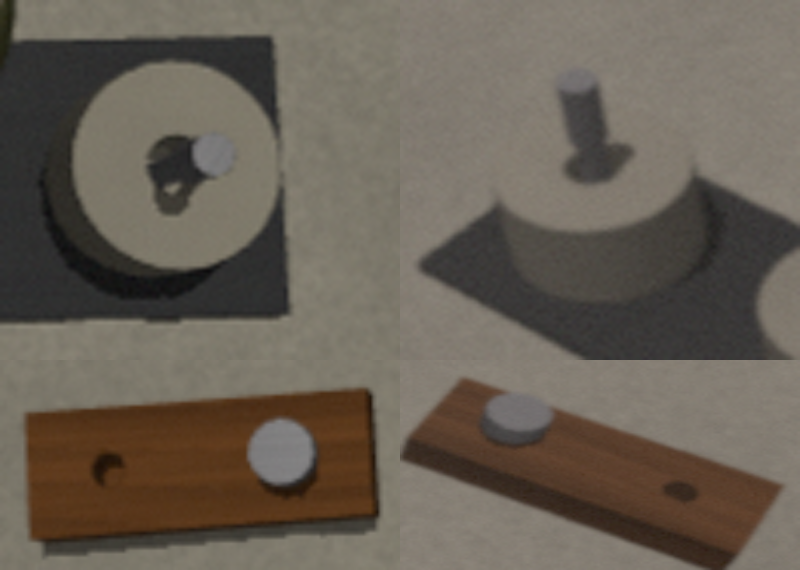

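The plunger stands upright in the hole (head at about top (483.5,249)). The short plunger is still in its socket, and the long plunger's old socket is empty.

Run:
```python
from h import *
from rig import order
print(onz('top',483.5,248.8,128),onz('scene',214.5,132.5,128), tri(ray('top',483.5,248.8),ray('scene',214.5,132.5)))
print(order.finish_job())
```

```text
[ 504.7 -303.9  128. ] [ 501.7 -303.2  128. ] (array([ 503.8, -302.3,  130.2]), np.float64(2.3))
the job is handed in; nothing more can be done
None
```

I handed the job in at about 18 s of the 42 s allowed. By my checks the long plunger stands upright at the bottom of the hole; the interface gave no verdict.

- **Slide:** I lifted the plunger from the stand and set its tip on the face about 30 mm from the hole's centre, with about 8 N of contact. I then slid it along the face. The tip was still pressing on the face at the hole's edge, about 13 mm from the centre. The contact force vanished once it was over the hole.
- **Seating:** I lowered it about 40 mm until it touched the bottom, let go, and moved the arm clear.
- **Last checks:** In the final pictures the head is at about (504, -303, 130) mm, where 128 mm high is expected for a seated plunger. The short plunger still sits in its socket, and the gripper is open and well away from everything.
- **Disagreements:** The two cameras differed by 2 to 6 mm on the hole and head positions. The scene camera's rim fit of the ring was about 20 mm off, so I ignored it.

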